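# Line up the citrus press cover plate with a drift pin and fit its bolt

## Task

The cover plate on the citrus press foot has swung out of line about its first bolt. Drive the red-handled drift pin down through the plate's end hole to bring the holes into line, until its flange is hard down, press it home with about 20 N for a second, and leave it in; then fit the black-knobbed bolt fully home in the other hole. Work gently, never forcing a part with more than 30 N, do not push or lean on the foot or plate with the gripper itself, and leave the other things where they are.

Things in the scene. Friction and masses are not known exactly. Their poses are not given: they have to be found in the camera images.
- press_foot: Foot of a citrus press, fixed to the worktop: green casting 120 (x) x 210 (y) x 40 mm high, origin at the centre of its underside, z up, long side along y. On it lies a steel cover plate 6 mm thick, its top 46 mm above the origin. All holes are 17 mm in diameter and go through plate and casting. A round socket 18 mm high and 38 mm wide stands on the plate at x 18, y -33 mm.
- pivot (a point): Middle of the hexagon bolt head (9 mm high) about which the cover plate can swing, level, at the height of the plate's top face; x 0, y -75 mm in the foot's frame. The plate starts swung counter-clockwise seen from above by an unmeasured 0.034 to 0.050 rad and turns stiffly: about 5 N sideways at its end hole moves it; it stays where it is left.
- pin_hole (a point): Centre of the casting's end hole (for the drift pin), at the height of the cover plate's top face; x 0, y +75, z 46 mm from the foot's origin. Does not move with the plate, whose own end hole starts 5 to 7.5 mm towards the foot's -x from here.
- bolt_hole (a point): Centre of the casting's other hole (for the bolt), at the height of the plate's top face; x -32, y +20, z 46 mm from the foot's origin. Does not move with the plate, whose own hole starts 3 to 5 mm off, so that the bolt does not pass until the plate is in line.
- pin_rack: Fixed wooden holder 55 (x) x 150 (y) x 46 mm high, origin at the centre of its underside; two 19 mm holes at y +45 and -45 mm in which the drift pin and the bolt stand, either one in either hole, their flanges on its top.
- drift_pin: Drift pin, 120 g, origin at the middle of its point, z up along the pin to its handle. Cone from 4 mm diameter at the point to 16.2 mm at z 30 mm, straight to z 40 mm, flange 24 mm in diameter from z 40 to 45 mm, red round handle 18 mm in diameter from z 45 to 88 mm. Fully home, its flange lies on the cover plate, so its origin is 6 mm above the foot's origin height.
- knob_bolt: Bolt with a plain shank, no turning needed, 100 g, origin at the middle of its foot, z up to its knob. Shank 16 mm in diameter with a 2 mm chamfer, 30 mm long, flange 24 mm in diameter from z 30 to 35 mm, black round knob 22 mm in diameter from z 35 to 75 mm. Fully home, its flange lies on the plate, so its origin is 16 mm above the foot's origin height.
- mug: Striped mug with handle, 90 mm high, a bystander; origin at its underside.
- salt_shaker: Salt shaker, 44 mm wide, 90 mm high, a bystander; origin at its underside.
- peeler: White peeler, 170 mm long, lying, a bystander; origin at its underside.
- lemon: Lemon, 78 mm long, a bystander.
- lime: Lime, 55 mm long, a bystander.

How it is judged (in metres and radians):
On the way, in this order (a step that is already met when the one before it is completed fails the run):
1. the drift pin is fully home through plate and casting in the end hole, pressed down with more than 14 N for 0.4 s (horizontal distance between drift_pin and pin_hole below 0.003 m and z of drift_pin in the frame of press_foot between 0.002 and 0.0078 m and angle between drift_pin's own z axis and vertical below 0.06 rad and contact force between drift_pin and press_foot above 14 N), for 0.4 s.
2. the bolt is fully home in the other hole, the drift pin still home (horizontal distance between drift_pin and pin_hole below 0.003 m and z of drift_pin in the frame of press_foot between 0.002 and 0.0078 m and angle between each of drift_pin, knob_bolt's own z axis and vertical below 0.06 rad and horizontal distance between knob_bolt and bolt_hole below 0.003 m and z of knob_bolt in the frame of press_foot between 0.012 and 0.0178 m), for 0.2 s.
At the end, for the whole second after the job is handed in: The drift pin stands in the end hole and the bolt in the other hole, each upright within 0.06 rad, within 3 mm of its hole's centre and with its flange within 1.8 mm of the plate; both released and at rest (all of step 2 and linear speed of each of drift_pin, knob_bolt below 0.02 m/s); the robot touches nothing.
It fails at once if the drift pin or the bolt is forced against the foot or its plate with more than 32 N (contact force between any of drift_pin, knob_bolt and press_foot above 32 N).
It fails at once if the gripper or arm pushes the foot or its plate with more than 6 N (contact force between any of the fingers, the arm and press_foot above 6 N).
It fails at once if a bystander is moved more than 30 mm (distance of any of mug, salt_shaker, peeler, lemon, lime from where it was at the start of the episode above 0.03 m).
It also fails if it takes over 72 s, if anything falls off the work surface, if the arm or the gripper's body presses on something with over 40 N, if the wrist force passes 120 N, or if a joint passes its speed limit or range.

## Robot

A 7-joint arm with a two-finger parallel gripper is mounted at the origin on a cart in front of the work surface, level with it; the furniture and walls round the work are solid. World frame = base frame: x ahead of the robot, y to its left, z up, the work surface at z = 0. Lengths are in m, angles in degrees, forces in N, time in s.
With the tool pointing down it reaches from about 0.425 to 0.875 m from the base axis. Payload 4.7 kg.
Tool frame: the origin (TCP) lies at the very end of the fingers, on their centre line; the grasp point (between the pads) lies 19 mm behind it (env.grip_point_offset is the distance from the TCP to the grasp point, in m); z points along the fingers, y is the line along which they close (so a half turn about z gives the same grasp; the last joint's range is limited). The gripper opens to 87 mm and grips with 3 to 60 N. Pads are 19 mm wide; open, the fingers measure 117 mm over their backs; the gripper's body (75 mm by 190 mm) begins 51 mm behind the grasp point.
Start: joints at [-67.374, 18.392, -4.016, 83.108, 1.295, 78.541, -3.26], TCP at [0.242, 0.603, 0.223] pointing down, gripper open.
Joint ranges: [-163.93, 163.93], [-17.29, 119.83], [-79.2, 71.16], [3.27, 140.29], [-89.18, 269.18], [5.43, 117.66], [-154.24, 154.24]. Speed limits (degrees/s): [147.25, 147.25, 180, 180, 180, 180, 180].

## Interface

Orientations are given as [roll, pitch, yaw] about the fixed x, y, z axes, in that order (R = Rz(yaw) Ry(pitch) Rx(roll)).
In Python, from cell import env gives the robot as it stands.
- The arm moves only by the tool jog_arm, never from a script. Its argument "motion" is a list of rows, each an object of numbers: "x", "y", "z": the shift along the tool's x, y, z in cm; "ax", "ay", "az": the turn, a rotation vector about the tool's x, y, z in degrees. In form: [{"x": .., "y": .., "z": .., "ax": .., "ay": .., "az": ..}, ...]. A call has exactly 5 rows; each row shifts and turns the commanded pose from where the row before left it, along the tool's axes as they then stand; what a row does not reach is not made up. A row lasts 1/10 s, in which the tool goes at most 50 mm and 8.59 degrees, less where a joint would pass 70% of its speed; a pose out of reach is approached as far as the arm can. A call is refused whole if a number of a shift passes 5 or a number of a turn 8.59, either way. A call with a gripper value outside its range is refused whole. "claw" is the gripper command: -1 is shut, 1 is fully open, values between are in proportion, set as the call begins (left out, the last holds). The fingers move at their own pace and stop on an object; "squeeze" is the grip in N (left out, the last holds). Time passes only in rows, so rows that do not move let the fingers close, or fill a call up. It gives the time, the measured TCP pose, the force, the opening and the grip force at its end, in the units of the state.
- env.get_obs(): the state, without advancing time (a new reading comes with each control period).
- env.read_camera(name): name is "scene" or "side" or "wrist"; returns the picture (480x640x3 uint8, red, green, blue); there is no depth.
- env.camera_params(name): a dict with "fx", "fy", "cx", "cy" (pixels), "extrinsics" (4x4, takes a point from world to camera coordinates). Camera axes: x right, y up, looking along -z (the intrinsics and any distortion apply to the point x, -y, -z); pixel columns grow to the right and rows downward; lengths in m; the calibration is good to about 2 mm. A picture is of the moment at which its call begins: read the wrist's pose just before it. camera_params takes no time and is no camera call; for the wrist camera it gives the pose at the moment of the call.
- env.sign_off(): hands the job in; it is judged then, once.
The state is a dict: "time_s": time; "qpos": joint angles; "joint_velocities": joint speeds; "effort": joint torques, N m; "tool_pos": TCP position; "tool_rot": TCP orientation; "force": force on the tool from outside, world axes, zero at the start; "wrist_torque": the same for the moment, N m; "grip_width": finger opening in m; "grasp_force": force on a finger pad.
Only numpy, scipy, OpenCV 4.12 (cv2) and the standard library are available. Lean on these libraries where they do the work, as an engineer would, in place of code of your own. Each camera call takes 0.05 s, during which the arm holds its last target. There are 200 camera calls.

## Working session

There is one attempt and no reset: what is moved stays moved. The work goes in short steps, Python scripts to look and compute and a tool call to move; the robot and the scene stay as the last step left them, time stands still between calls to the robot, and variables do not carry over. Pictures are saved under pics/ and viewed, at most 10 in all, crops included, and the job is handed in when it is done.

Besides the shell and the picture viewer there is one more tool, called after "Emit:" by a JSON object that holds its "name" and its "arguments", one argument or row to a line. jog_arm: Moves the arm, as the interface text tells. Its arguments: {"type":"object","properties":{"motion":{"type":"array"},"claw":{"type":"number"},"squeeze":{"type":"number"}},"required":["motion"]}

```bash
mkdir -p pics; cat > h.py <<'E'
import numpy as np, cv2
from cell import env
def snap(n,f):
    p=env.camera_params(n); im=env.read_camera(n); cv2.imwrite('pics/'+f,im[:,:,::-1]); return im,p
def ray(p,u,v):
    E=np.array(p['extrinsics']);R=E[:3,:3];t=E[:3,3]
    d=np.array([(u-p['cx'])/p['fx'],-(v-p['cy'])/p['fy'],-1.0])
    return -R.T@t, R.T@d
def onplane(p,u,v,z):
    o,d=ray(p,u,v); return o+d*(z-o[2])/d[2]
def proj(p,X):
    E=np.array(p['extrinsics']);c=E[:3,:3]@np.array(X)+E[:3,3]
    return p['cx']-p['fx']*c[0]/c[2], p['cy']+p['fy']*c[1]/c[2]
E
python3 - <<'E'
from h import *
a,p=snap('scene','s1.png'); b,q=snap('side','d1.png')
o=env.get_obs(); print({k:np.round(v,4) for k,v in o.items()}); print(p.keys(),{k:p[k] for k in p if k!='extrinsics'})
for z in (p,q): print(ray(z,320,240))
print(env.grip_point_offset)
E
```

```text
{'time_s': np.float64(0.1), 'qpos': array([-67.3743,  18.4357,  -4.0152,  83.166 ,   1.2967,  78.5404,
        -3.26  ]), 'joint_velocities': array([-0.081 , -0.0102, -0.036 , -0.1481, -0.028 ,  0.1007, -0.0639]), 'effort': array([ 3.00000e-04, -4.92569e+01, -4.05500e-01, -3.13401e+01,
       -6.42000e-02,  3.94000e-02,  1.00000e-04]), 'tool_pos': array([0.2415, 0.603 , 0.2216]), 'tool_rot': array([-1.799033e+02,  7.100000e-03,  1.581840e+02]), 'force': array([ 0.9099, -0.4777, -0.6838]), 'wrist_torque': array([-0.0137,  0.0244, -0.0136]), 'grasp_force': np.float64(0.0), 'grip_width': np.float64(0.0866)}
dict_keys(['fx', 'fy', 'cx', 'cy', 'extrinsics']) {'fx': 484.71641728733124, 'fy': 484.71641728733124, 'cx': 319.6347264390817, 'cy': 235.77829598816658}
(array([ 0.09726144, -0.63845835,  0.59215307]), array([ 0.45508379,  0.72350829, -0.51914441]))
(array([ 0.40676265, -1.30857454,  0.71892543]), array([ 0.11543138,  0.90223975, -0.41562381]))
0.0187
```

View pics/s1.png

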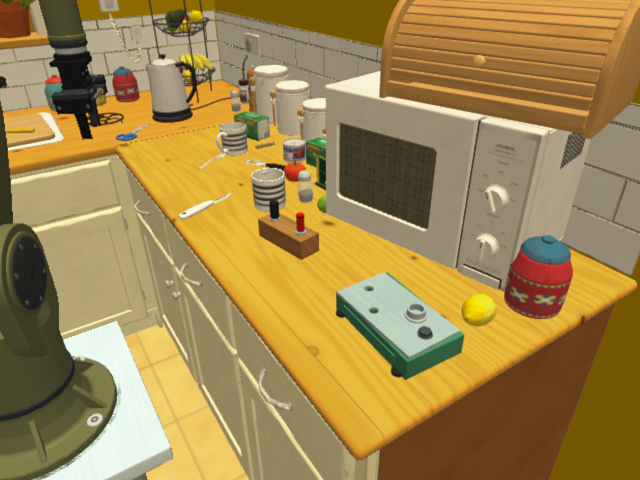

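View pics/d1.png

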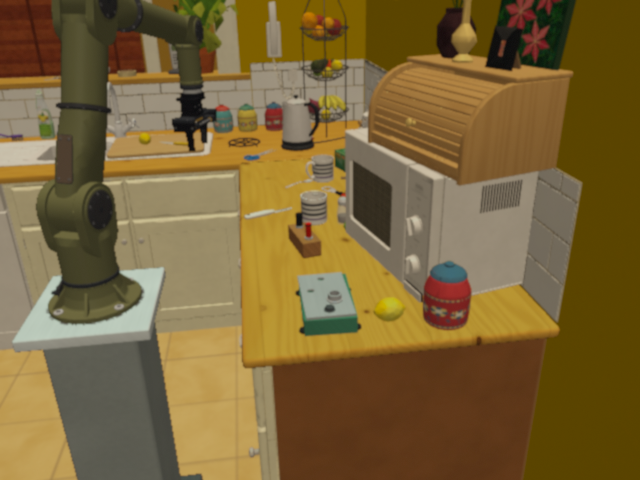

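The scene view shows the press foot at about (400,322), with the hex bolt at (425,332), the socket at (415,312), the end hole at (369,289) and the bolt hole at (374,311). The rack has the black knob at (275,210) and the red pin at (300,222). In the side view the pin is at (308,230) and the knob at (299,220).

```bash
python3 - <<'E'
from h import *
S=cv2.imread('pics/s1.png');D=cv2.imread('pics/d1.png')
p=env.camera_params('scene');q=env.camera_params('side')
def blob(im,box,f):
    x0,y0,x1,y1=box; h=cv2.cvtColor(im[y0:y1,x0:x1],cv2.COLOR_BGR2HSV).astype(int)
    m=f(h[...,0],h[...,1],h[...,2]).astype(np.uint8)
    n,l,st,c=cv2.connectedComponentsWithStats(m); i=1+np.argmax(st[1:,4])
    return c[i]+[x0,y0], st[i]+[x0,y0,0,0,0]
red=lambda h,s,v:((h<6)|(h>174))&(s>170)&(v>90)
blk=lambda h,s,v:(v<50)
def tri(a,b):
    o1,d1=ray(p,*a);o2,d2=ray(q,*b)
    A=np.c_[d1,-d2];t=np.linalg.lstsq(A,o2-o1,rcond=None)[0]
    x,y=o1+t[0]*d1,o2+t[1]*d2; return (x+y)/2,np.linalg.norm(x-y)
for nm,f,b1,b2 in(('red',red,(290,205,312,240),(302,220,314,240)),('blk',blk,(266,197,284,222),(293,208,305,228))):
    a=blob(S,b1,f);b=blob(D,b2,f);print(nm,a,b,tri(a[0],b[0]))
for nm,uv,uv2 in(('end',(369,289),(321,279)),('bolt',(374,311),(309,290)),('hex',(425,332),(329,309)),('sock',(415,312),(335,296))):
    print(nm,onplane(p,*uv,.046),onplane(p,*uv,.054),tri(uv,uv2))
c=cv2.resize(S[260:380,325:485],None,fx=5,fy=5,interpolation=cv2.INTER_CUBIC)[:600,:800];cv2.imwrite('pics/s1c.png',c)
E
```

```text
red (array([299.92682927, 224.59756098]), array([297, 218,   7,  14,  82])) (array([308.01960784, 229.1372549 ]), array([306, 223,   5,  14,  51])) (array([0.56196949, 0.18210519, 0.06552281]), np.float64(0.008010318232382563))
blk (array([273.76258993, 208.29496403]), array([269, 198,  10,  20, 139])) (array([298.98245614, 219.21052632]), array([297, 214,   5,  12,  57])) (array([0.54739915, 0.2803928 , 0.0626979 ]), np.float64(0.001789573500499572))
end [ 0.55715937 -0.07542447  0.046     ] [ 0.55042283 -0.08367174  0.054     ] (array([ 0.5655548 , -0.06538089,  0.03746469]), np.float64(0.002096994913191378))
bolt [ 0.52572794 -0.13049215  0.046     ] [ 0.5194518  -0.13793279  0.054     ] (array([ 0.52783643, -0.12823815,  0.0448018 ]), np.float64(0.002087049860972308))
hex [ 0.56239005 -0.21897525  0.046     ] [ 0.55557688 -0.2251198   0.054     ] (array([ 0.56339049, -0.21801818,  0.04398564]), np.float64(0.0012201672442510372))
sock [ 0.58325652 -0.17180758  0.046     ] [ 0.57613771 -0.17864304  0.054     ] (array([ 0.58392975, -0.17130372,  0.04697909]), np.float64(0.0025804862364389547))
```

View pics/s1c.png

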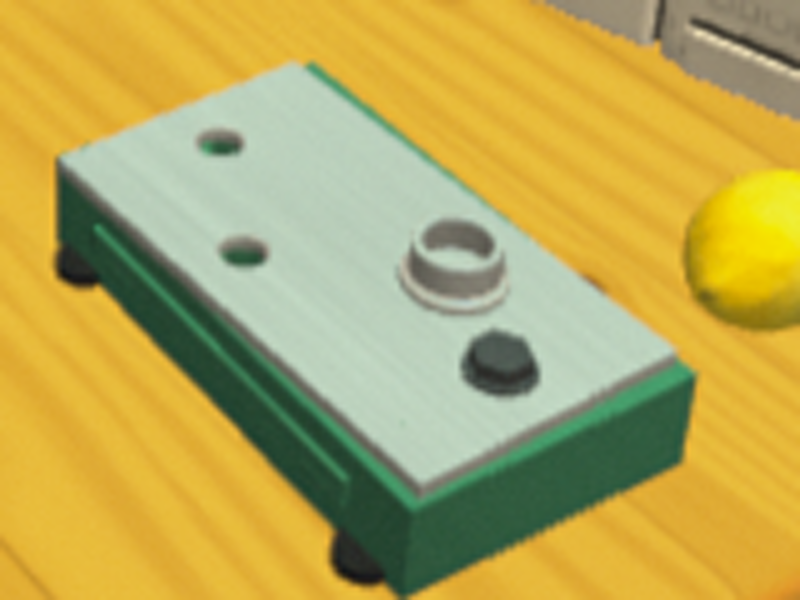

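The crop shows the plate's end hole at (369,288.5) in the full image and its bolt hole at (374,310.5). The hex bolt's base is at (425,334). I'm setting out towards the rack.

Emit:
{"name": "jog_arm", "arguments": {
  "motion": [
    {"x": -3.7, "y": -2.2},
    {"x": -3.7, "y": -2.2},
    {"x": -3.7, "y": -2.2},
    {"x": -3.7, "y": -2.2},
    {"x": -3.7, "y": -2.2}
  ],
  "claw": 0.15,
  "squeeze": 40
}}

```text
$.motion[0]: bad value
```

Emit:
{"name": "jog_arm", "arguments": {
  "motion": [
    {"x": -3.7, "y": -2.2},
    {"x": -3.7, "y": -2.2},
    {"x": -3.7, "y": -2.2},
    {"x": -3.7, "y": -2.2},
    {}
  ]
}}

```text
$.motion[0]: bad value
```

```bash
python3 - <<'E'
from h import *
p=env.camera_params('scene')
for nm,uv,z in(('mwL',(328,213),0),('mwR',(498,285),0),('mug',(268,207),0),('salt',(306,200),0),('lime',(322,205),.02),('lemon',(479,310),.03),('rackcorners',(259,233),.046),('',(303,253),0)):print(nm,onplane(p,*uv,z).round(3))
w,wp=snap('wrist','w1.png'); print(ray(wp,320,240)); o=env.get_obs(); print(o['tool_pos'],o['tool_rot'],o['qpos'].round(1),o['time_s'],o['grip_width'])
for X in((.562,.182,.09),(.547,.28,.09),(.56,-.07,.046)):print(proj(wp,X))
E
```

```text
mwL [0.706 0.289 0.   ]
mwR [ 0.821 -0.162  0.   ]
mug [0.593 0.406 0.   ]
salt [0.698 0.385 0.   ]
lime [0.697 0.303 0.02 ]
lemon [ 0.696 -0.217  0.03 ]
rackcorners [0.479 0.224 0.046]
 [0.554 0.161 0.   ]
(array([0.17244509, 0.6319996 , 0.38307261]), array([ 0.24838948, -0.10274668, -0.96320024]))
[0.24147647 0.60304345 0.2217336 ] [-1.79918855e+02  5.50460379e-03  1.58184931e+02] [-67.4  18.4  -4.   83.2   1.3  78.5  -3.3] 0.15 0.08674132425322645
(np.float64(45.850813823324756), np.float64(673.9403645496452))
(np.float64(125.60586033169892), np.float64(638.067072698729))
(np.float64(-120.48721927864273), np.float64(680.855141393302))
```

View pics/w1.png

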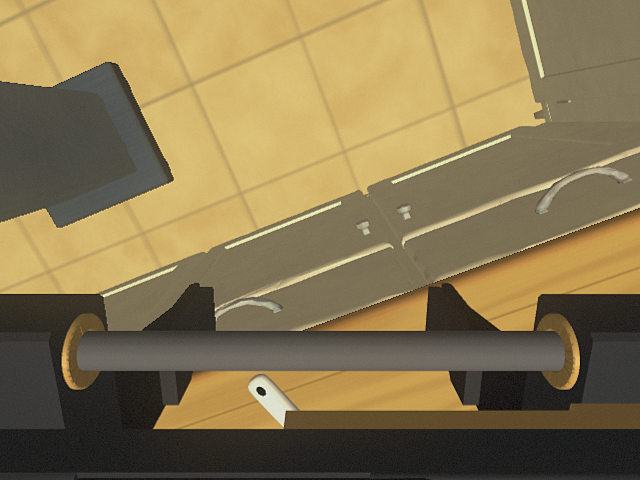

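The picture shows only the floor, the cupboards and the peeler. The fingertips sit near (190,400) and (465,400), and the free view is on the tool's +x side. Both moves were refused because every field is required, so I'm sending them again in full.

Emit:
{"name": "jog_arm", "arguments": {
  "motion": [
    {"x": -3.8, "y": -2.5, "z": 0, "ax": 0, "ay": 0, "az": 0},
    {"x": -3.8, "y": -2.5, "z": 0, "ax": 0, "ay": 0, "az": 0},
    {"x": -3.8, "y": -2.5, "z": 0, "ax": 0, "ay": 0, "az": 0},
    {"x": -3.8, "y": -2.5, "z": 0, "ax": 0, "ay": 0, "az": 0},
    {"x": -3.8, "y": -2.5, "z": 0, "ax": 0, "ay": 0, "az": 0}
  ],
  "claw": 0.15,
  "squeeze": 40
}}

```text
time_s: 0.65
tool_pos: [0.3722, 0.415, 0.2224]
tool_rot: [-180.0, -0.0, 158.2]
force: [0.8, -0.2, -0.1]
grip_width: 0.056
grasp_force: 0.0
```

Emit:
{"name": "jog_arm", "arguments": {
  "motion": [
    {"x": -3.8, "y": -2.5, "z": 0, "ax": 0, "ay": 0, "az": 0},
    {"x": -3.8, "y": -2.5, "z": 0, "ax": 0, "ay": 0, "az": 0},
    {"x": -3.8, "y": -2.5, "z": 0, "ax": 0, "ay": 0, "az": 0},
    {"x": -3.8, "y": -2.5, "z": 0, "ax": 0, "ay": 0, "az": 0},
    {"x": -3.8, "y": -2.5, "z": 0, "ax": 0, "ay": 0, "az": 0}
  ]
}}

```text
time_s: 1.15
tool_pos: [0.5021, 0.2284, 0.2225]
tool_rot: [180.0, -0.0, 158.2]
force: [0.2, 0.4, -0.5]
grip_width: 0.0502
grasp_force: 0.0
```

Emit:
{"name": "jog_arm", "arguments": {
  "motion": [
    {"x": -3.8, "y": -2.5, "z": 0, "ax": 0, "ay": 0, "az": 0},
    {"x": -3.8, "y": -2.5, "z": 0, "ax": 0, "ay": 0, "az": 0},
    {"x": 0, "y": 0, "z": 0, "ax": 0, "ay": 0, "az": 8},
    {"x": 0, "y": 0, "z": 0, "ax": 0, "ay": 0, "az": 8},
    {"x": 0, "y": 0, "z": 0, "ax": 0, "ay": 0, "az": 8}
  ]
}}

```text
time_s: 1.65
tool_pos: [0.5534, 0.1549, 0.2221]
tool_rot: [-180.0, -0.0, 133.8]
force: [0.3, 0.2, -0.3]
grip_width: 0.0502
grasp_force: 0.0
```

Emit:
{"name": "jog_arm", "arguments": {
  "motion": [
    {"x": 0, "y": 0, "z": 0, "ax": 0, "ay": 0, "az": 8},
    {"x": 0, "y": 0, "z": 0, "ax": 0, "ay": 0, "az": 8},
    {"x": 0, "y": 0, "z": 0, "ax": 0, "ay": 0, "az": 8},
    {"x": 0, "y": 0, "z": 0, "ax": 0, "ay": 0, "az": 8},
    {"x": 0, "y": 0, "z": 0, "ax": 0, "ay": 0, "az": 8}
  ]
}}

```text
time_s: 2.15
tool_pos: [0.5532, 0.1554, 0.2222]
tool_rot: [-180.0, 0.0, 93.9]
force: [-0.4, 0.3, -0.9]
grip_width: 0.05
grasp_force: 0.0
```

Emit:
{"name": "jog_arm", "arguments": {
  "motion": [
    {"x": 0, "y": 0, "z": 0, "ax": 0, "ay": 0, "az": 4},
    {"x": 0, "y": 0, "z": 0, "ax": 0, "ay": 0, "az": 0},
    {"x": 0, "y": 0, "z": 0, "ax": 0, "ay": 0, "az": 0},
    {"x": 0, "y": 0, "z": 0, "ax": 0, "ay": 0, "az": 0},
    {"x": 0, "y": 0, "z": 0, "ax": 0, "ay": 0, "az": 0}
  ]
}}

```text
time_s: 2.65
tool_pos: [0.5534, 0.1554, 0.2225]
tool_rot: [-180.0, -0.0, 90.2]
force: [0.4, -0.6, -0.4]
grip_width: 0.05
grasp_force: 0.0
```

```bash
python3 - <<'E'
from h import *
w,wp=snap('wrist','w2.png'); print(ray(wp,320,240)); o=env.get_obs(); print(o['tool_pos'],o['tool_rot'],o['qpos'].round(1),o['time_s'],o['grip_width'])
E
```

```text
(array([0.5529664 , 0.23085715, 0.38404599]), array([ 3.07099675e-04, -2.69136468e-01, -9.63106632e-01]))
[0.55342997 0.15543409 0.22252161] [-1.79998830e+02 -9.66116882e-04  9.02138496e+01] [-38.5   9.3  22.7  95.   -3.7  76.4 -15. ] 2.7 0.04991406590488497
```

View pics/w2.png

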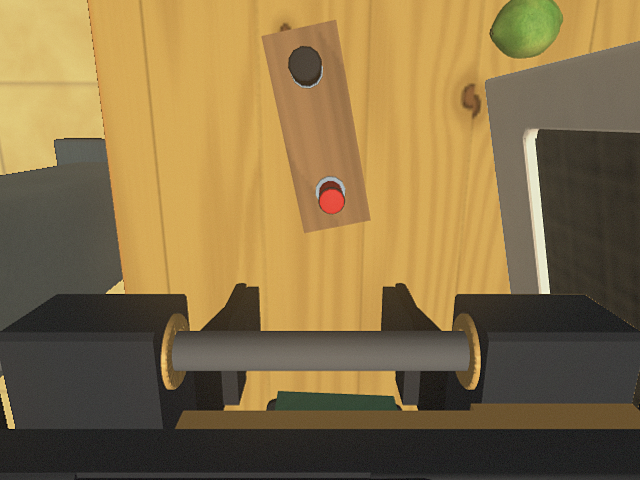

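The wrist view shows the whole rack. The red handle's top is at about (332,201) and the black knob's top at about (305,65). The lime is at (526,27) and the microwave is to the right.

```bash
python3 - <<'E'
from h import *
p=env.camera_params('wrist');im=cv2.imread('pics/w2.png')
h=cv2.cvtColor(im,cv2.COLOR_BGR2HSV).astype(int)
def big(m,box):
    M=np.zeros(m.shape,np.uint8);x0,y0,x1,y1=box;M[y0:y1,x0:x1]=m[y0:y1,x0:x1]
    c=max(cv2.findContours(M,0,2)[0],key=cv2.contourArea);return cv2.minEnclosingCircle(c),cv2.boundingRect(c)
top=(h[...,2]>190)&(h[...,1]>150)&((h[...,0]<6)|(h[...,0]>174))
r=big(top,(300,170,370,225));print(r,onplane(p,*r[0][0],.094), 'width mm',1e3*(onplane(p,r[1][0]+r[1][2],r[1][1],.094)-onplane(p,r[1][0],r[1][1],.094))[0])
fl=(h[...,1]<60)&(h[...,2]>120)
r=big(fl,(300,160,370,225));print(r,onplane(p,*r[0][0],.051))
k=big((h[...,2]<75),(275,30,335,100));print(k,onplane(p,*k[0][0],.091))
r=big(fl,(275,30,335,100));print(r,onplane(p,*r[0][0],.051))
E
```

```text
(((331.3230895996094, 201.0812225341797), 12.036273956298828), (320, 190, 24, 24)) [0.56072073 0.17743705 0.094     ] width mm 16.284349975664636
(((330.081298828125, 190.77235412597656), 14.86813735961914), (316, 176, 29, 23)) [0.56081163 0.17765072 0.051     ]
(((305.5, 65.5), 19.81171226501465), (288, 46, 33, 40)) [0.54346571 0.26401614 0.091     ]
(((307.68310546875, 72.908447265625), 15.896658897399902), (293, 66, 30, 22)) [0.54372019 0.26354471 0.051     ]
```

Pin at (0.561, 0.1775), bolt at about (0.543, 0.264). They are 88 mm apart against the expected 90, which agrees. Grasping the pin now.

Emit:
{"name": "jog_arm", "arguments": {
  "motion": [
    {"x": 2.2, "y": 0.73, "z": 0, "ax": 0, "ay": 0, "az": 0},
    {"x": 0, "y": 0, "z": 4, "ax": 0, "ay": 0, "az": 0},
    {"x": 0, "y": 0, "z": 4, "ax": 0, "ay": 0, "az": 0},
    {"x": 0, "y": 0, "z": 3, "ax": 0, "ay": 0, "az": 0},
    {"x": 0, "y": 0, "z": 0, "ax": 0, "ay": 0, "az": 0}
  ],
  "squeeze": 60
}}

```text
time_s: 3.2
tool_pos: [0.5572, 0.1764, 0.108]
tool_rot: [-179.5, 0.2, 90.2]
force: [-0.1, -0.1, 0.2]
grip_width: 0.0498
grasp_force: 0.0
```

Emit:
{"name": "jog_arm", "arguments": {
  "motion": [
    {"x": 0, "y": 0, "z": 2, "ax": 0, "ay": 0, "az": 0},
    {"x": 0, "y": 0, "z": 2, "ax": 0, "ay": 0, "az": 0},
    {"x": 0, "y": 0, "z": 1.7, "ax": 0, "ay": 0, "az": 0},
    {"x": 0, "y": 0, "z": 0, "ax": 0, "ay": 0, "az": 0},
    {"x": 0, "y": 0, "z": 0, "ax": 0, "ay": 0, "az": 0}
  ]
}}

```text
time_s: 3.7
tool_pos: [0.5617, 0.1778, 0.0572]
tool_rot: [179.9, -0.0, 90.2]
force: [0.8, -0.1, 0.1]
grip_width: 0.0502
grasp_force: 0.0
```

Emit:
{"name": "jog_arm", "arguments": {
  "motion": [
    {"x": 0, "y": 0, "z": 0, "ax": 0, "ay": 0, "az": 0},
    {"x": 0, "y": 0, "z": 0, "ax": 0, "ay": 0, "az": 0},
    {"x": 0, "y": 0, "z": 0, "ax": 0, "ay": 0, "az": 0},
    {"x": 0, "y": 0, "z": 0, "ax": 0, "ay": 0, "az": 0},
    {"x": 0, "y": 0, "z": 0, "ax": 0, "ay": 0, "az": 0}
  ],
  "claw": -1
}}

```text
time_s: 4.2
tool_pos: [0.5608, 0.1776, 0.0558]
tool_rot: [180.0, -0.0, 90.2]
force: [-0.1, 0.7, 0.5]
grip_width: 0.0179
grasp_force: 1.0
```

Emit:
{"name": "jog_arm", "arguments": {
  "motion": [
    {"x": 0, "y": 0, "z": 0, "ax": 0, "ay": 0, "az": 0},
    {"x": 0, "y": 0, "z": 0, "ax": 0, "ay": 0, "az": 0},
    {"x": 0, "y": 0, "z": 0, "ax": 0, "ay": 0, "az": 0},
    {"x": 0, "y": 0, "z": 0, "ax": 0, "ay": 0, "az": 0},
    {"x": 0, "y": 0, "z": 0, "ax": 0, "ay": 0, "az": 0}
  ]
}}

```text
time_s: 4.7
tool_pos: [0.5608, 0.1776, 0.0557]
tool_rot: [180.0, -0.0, 90.2]
force: [-0.0, 0.3, 2.2]
grip_width: 0.0169
grasp_force: 59.9
```

Emit:
{"name": "jog_arm", "arguments": {
  "motion": [
    {"x": 0, "y": 0, "z": -2, "ax": 0, "ay": 0, "az": 0},
    {"x": 0, "y": 0, "z": -4, "ax": 0, "ay": 0, "az": 0},
    {"x": 0, "y": 0, "z": -4, "ax": 0, "ay": 0, "az": 0},
    {"x": 0, "y": 0, "z": -4, "ax": 0, "ay": 0, "az": 0},
    {"x": 0, "y": 0, "z": -2.5, "ax": 0, "ay": 0, "az": 0}
  ]
}}

```text
time_s: 5.2
tool_pos: [0.5614, 0.1776, 0.2234]
tool_rot: [179.8, -0.1, 90.2]
force: [0.3, 0.5, -0.9]
grip_width: 0.0164
grasp_force: 59.9
```

Emit:
{"name": "jog_arm", "arguments": {
  "motion": [
    {"x": -2.4, "y": 0, "z": 0, "ax": 0, "ay": 0, "az": 0},
    {"x": -4, "y": 0, "z": 0, "ax": 0, "ay": 0, "az": 0},
    {"x": -4, "y": 0, "z": 0, "ax": 0, "ay": 0, "az": 0},
    {"x": -4, "y": 0, "z": 0, "ax": 0, "ay": 0, "az": 0},
    {"x": -4, "y": 0, "z": 0, "ax": 0, "ay": 0, "az": 0}
  ]
}}

```text
time_s: 5.7
tool_pos: [0.5606, -0.008, 0.2199]
tool_rot: [-180.0, -0.0, 90.2]
force: [1.4, -0.1, -1.8]
grip_width: 0.0166
grasp_force: 59.9
```

Emit:
{"name": "jog_arm", "arguments": {
  "motion": [
    {"x": -4, "y": 0, "z": 0, "ax": 0, "ay": 0, "az": 0},
    {"x": -4, "y": 0, "z": 0, "ax": 0, "ay": 0, "az": 0},
    {"x": -4, "y": 0, "z": 0, "ax": 0, "ay": 0, "az": 0},
    {"x": -4, "y": 0, "z": 0, "ax": 0, "ay": 0, "az": 0},
    {"x": 0, "y": 0, "z": 0, "ax": 0, "ay": 0, "az": 0}
  ]
}}

```text
time_s: 6.2
tool_pos: [0.5596, -0.1747, 0.2203]
tool_rot: [-179.9, 0.3, 89.6]
force: [-0.4, 0.1, -1.3]
grip_width: 0.0167
grasp_force: 59.9
```

Emit:
{"name": "jog_arm", "arguments": {
  "motion": [
    {"x": 0, "y": 0, "z": 0, "ax": 0, "ay": 0, "az": 0},
    {"x": 0, "y": 0, "z": 0, "ax": 0, "ay": 0, "az": 0},
    {"x": 0, "y": 0, "z": 0, "ax": 0, "ay": 0, "az": 0},
    {"x": 0, "y": 0, "z": 0, "ax": 0, "ay": 0, "az": 0},
    {"x": 0, "y": 0, "z": 0, "ax": 0, "ay": 0, "az": 0}
  ]
}}

```text
time_s: 6.7
tool_pos: [0.5619, -0.1656, 0.2205]
tool_rot: [180.0, -0.0, 90.3]
force: [-0.1, 0.4, -1.3]
grip_width: 0.0166
grasp_force: 59.9
```

```bash
python3 - <<'E'
from h import *
w,wp=snap('wrist','w3.png'); np.save('w3.npy',wp,allow_pickle=True); o=env.get_obs(); print(o['tool_pos'],o['tool_rot'],o['qpos'].round(1),o['time_s'],o['grip_width'])
E
```

```text
[ 0.5618922  -0.16583008  0.22058728] [ 1.79994821e+02 -1.30825513e-02  9.02470856e+01] [-17.2  11.8  35.9  94.   -7.1  76.5  20. ] 6.75 0.016653138377440483
```

View pics/w3.png

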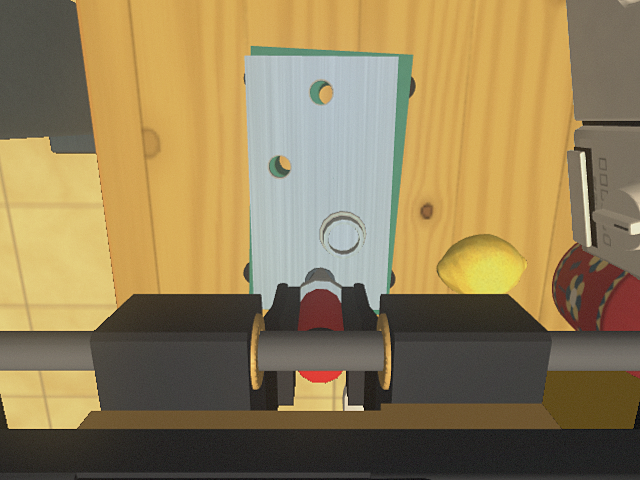

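The view shows the foot with the casting's far corners at (251,46) and (413,55). The plate's end hole is at (321,92), the bolt hole at (280,166) and the socket at (343,233). The pin is gripped, with its point near (320,278).

```bash
cat > m.py <<'E'
from h import *
def meas(f,p,verbose=1):
    im=cv2.imread('pics/'+f);h=cv2.cvtColor(im,cv2.COLOR_BGR2HSV).astype(int)
    plate=((h[...,1]<75)&(h[...,2]>120)).astype(np.uint8)
    out=[]
    for c in cv2.findContours(1-plate,cv2.RETR_LIST,cv2.CHAIN_APPROX_NONE)[0]:
        a=cv2.contourArea(c)
        if 250<a<1200:
            e=cv2.fitEllipse(c); 
            if max(e[1])/min(e[1])<1.35: out.append((e[0],e[1],a))
    return im,h,out
E
python3 - <<'E'
from m import *
p=np.load('w3.npy',allow_pickle=True).item();print(p['fx'])
im,h,o=meas('w3.png',p)
for e in o:print(e)
g=((h[...,0]>60)&(h[...,0]<90)&(h[...,1]>90)&(h[...,2]>50)).astype(np.uint8)
ys,xs=np.nonzero(g[:320,200:430]);xs+=200
# far edge: top green pixel per column ; right edge: rightmost green per row
T=np.array([(x,ys[xs==x].min()) for x in range(258,408,5)]);R=np.array([(xs[ys==y].max(),y) for y in range(62,230,5) ])
def fit(P,z):
    W=np.array([onplane(p,*q,z)[:2] for q in P]);c=W.mean(0);u,s,v=np.linalg.svd(W-c);d=v[0];r=np.abs((W-c)@v[1]).max();return c,np.degrees(np.arctan2(d[1],d[0]))%180,r
for z in(.04,.046,.052):
    print(z,'far',fit(T,z),'right',fit(R,z))
    A,B=onplane(p,251,46,z),onplane(p,413,55,z);print('width',np.linalg.norm(A-B))
E1,B1,S1=(321,92),(280,166),(343,233)
for z in(.046,.052,.058):
    a,b,s=onplane(p,*E1,z),onplane(p,*B1,z),onplane(p,*S1,z+.018);print(z,a[:2],b[:2],s[:2],'d 63.6',np.linalg.norm((a-b)[:2]),'109.5',np.linalg.norm((a-s)[:2]))
E
```

```text
429.76119778363636
((279.40948486328125, 166.01341247558594), (19.86688804626465, 20.900739669799805), 323.5)
((321.0675354003906, 92.21066284179688), (21.508113861083984, 22.149072647094727), 372.0)Traceback (most recent call last):
  File "<stdin>", line 8, in <module>
    return umr_maximum(a, axis, None, out, keepdims, initial, where)
ValueError: zero-size array to reduction operation maximum which has no identity
```

```bash
python3 - <<'E'
from m import *
p=np.load('w3.npy',allow_pickle=True).item()
im,h,o=meas('w3.png',p)
E1,B1=o[1][0],o[0][0];S1=(343,232)
b,g,r=[im[...,i].astype(int) for i in range(3)]
G=(g>r+25)&(g>b+10)
def rowmax(y):
    x=np.nonzero(G[y,380:430])[0];return x.max()+380.5 if len(x) else None
def colmin(x):
    y=np.nonzero(G[35:70,x])[0];return y.min()+35-.5 if len(y) else None
R=np.array([(rowmax(y),y) for y in range(62,250,4) if rowmax(y)]);T=np.array([(x,colmin(x)) for x in range(258,408,5) if colmin(x)])
print(len(R),len(T),R[::10],T[::10])
def fit(P,z):
    W=np.array([onplane(p,*q,z)[:2] for q in P]);c=W.mean(0);u,s,v=np.linalg.svd(W-c);d=v[0];return c.round(4),(np.degrees(np.arctan2(d[1],d[0]))%180).round(2),np.abs((W-c)@v[1]).max().round(4)
for z in(.04,.046,.052):
    print(z,'far',fit(T,z),'right',fit(R,z)); A,B=onplane(p,251,46,z),onplane(p,413,55,z);print('width',np.linalg.norm(A-B))
for z in(.046,.052,.058):
    a,b_,s=onplane(p,*E1,z),onplane(p,*B1,z),onplane(p,*S1,z+.018);print(z,a[:2],b_[:2],s[:2],'d 63.6',np.linalg.norm((a-b_)[:2]),'109.5',np.linalg.norm((a-s)[:2]))
E
```

```text
47 30 [[411.5  62. ]
 [407.5 102. ]
 [403.5 142. ]
 [399.5 182. ]
 [395.5 222. ]] [[258.   45.5]
 [308.   48.5]
 [358.   51.5]]
0.04 far (array([ 0.5688, -0.0407]), np.float64(177.38), np.float64(0.0003)) right (array([ 0.6258, -0.117 ]), np.float64(87.32), np.float64(0.0005))
width 0.11927239495294077
0.046 far (array([ 0.5686, -0.0416]), np.float64(177.38), np.float64(0.0003)) right (array([ 0.6247, -0.1165]), np.float64(87.32), np.float64(0.0005))
width 0.11718040235461943
0.052 far (array([ 0.5685, -0.0424]), np.float64(177.38), np.float64(0.0003)) right (array([ 0.6235, -0.116 ]), np.float64(87.32), np.float64(0.0005))
width 0.11508840975629808
0.046 [ 0.56192947 -0.07046808] [ 0.52995445 -0.12470479] [ 0.57919413 -0.17257905] d 63.6 0.06296047835541566 109.5 0.10356021491765506
0.052 [ 0.5619206  -0.07082041] [ 0.53051642 -0.12408884] [ 0.57885909 -0.1710252 ] d 63.6 0.06183646058401645 109.5 0.10162633169257008
0.058 [ 0.56191172 -0.07117275] [ 0.53107838 -0.1234729 ] [ 0.57852405 -0.16947135] d 63.6 0.06071244281261728 109.5 0.09969244861657868
```

Casting width comes out at 119.3 mm against 120 and the foot's yaw is -2.65°, so its base lies at z=0. The casting's end hole is at (0.5678, -0.0707), with the plate hole 5.9 mm towards -x. The bolt hole is at (0.5333, -0.1242). I'll hover above the end hole and check.

Emit:
{"name": "jog_arm", "arguments": {
  "motion": [
    {"x": 2.4, "y": 0.12, "z": 0, "ax": 0, "ay": 0, "az": 0},
    {"x": 2.4, "y": 0.12, "z": 0, "ax": 0, "ay": 0, "az": 0},
    {"x": 2.4, "y": 0.12, "z": 2, "ax": 0, "ay": 0, "az": 0},
    {"x": 2.3, "y": 0.12, "z": 3, "ax": 0, "ay": 0, "az": 0},
    {"x": 0, "y": 0, "z": 3, "ax": 0, "ay": 0, "az": 0}
  ]
}}

```text
time_s: 7.25
tool_pos: [0.5672, -0.0662, 0.14]
tool_rot: [179.9, -0.2, 90.6]
force: [-0.3, 1.1, -1.5]
grip_width: 0.0168
grasp_force: 59.9
```

Emit:
{"name": "jog_arm", "arguments": {
  "motion": [
    {"x": 0, "y": 0, "z": 2.5, "ax": 0, "ay": 0, "az": 0},
    {"x": 0, "y": 0, "z": 0, "ax": 0, "ay": 0, "az": 0},
    {"x": 0, "y": 0, "z": 0, "ax": 0, "ay": 0, "az": 0},
    {"x": 0, "y": 0, "z": 0, "ax": 0, "ay": 0, "az": 0},
    {"x": 0, "y": 0, "z": 0, "ax": 0, "ay": 0, "az": 0}
  ]
}}

```text
time_s: 7.75
tool_pos: [0.5675, -0.0718, 0.1174]
tool_rot: [179.8, -0.0, 90.2]
force: [-0.6, -0.9, -1.7]
grip_width: 0.0168
grasp_force: 59.9
```

```bash
python3 - <<'E'
from h import *
w,wp=snap('wrist','w4.png'); np.save('w4.npy',wp,allow_pickle=True); o=env.get_obs(); t=o['tool_pos'];print(t,o['tool_rot'],o['time_s'])
print('tip',proj(wp,t-[0,0,.0497]),'plate hole',proj(wp,(.5619,-.0705,.046)),'cast hole',proj(wp,(.5678,-.0707,.046)))
cv2.imwrite('pics/w4c.png',cv2.resize(w[160:310,220:420,::-1],None,fx=4,fy=4,interpolation=cv2.INTER_CUBIC))
E
```

```text
[ 0.56730131 -0.07174157  0.11710998] [ 1.79844839e+02 -1.55134745e-02  9.01668282e+01] 7.8
tip (np.float64(319.9240753581234), np.float64(270.1139089026903)) plate hole (np.float64(310.3403454481084), np.float64(255.36279384126715)) cast hole (np.float64(320.72105303390276), np.float64(255.716569917809))
```

View pics/w4c.png

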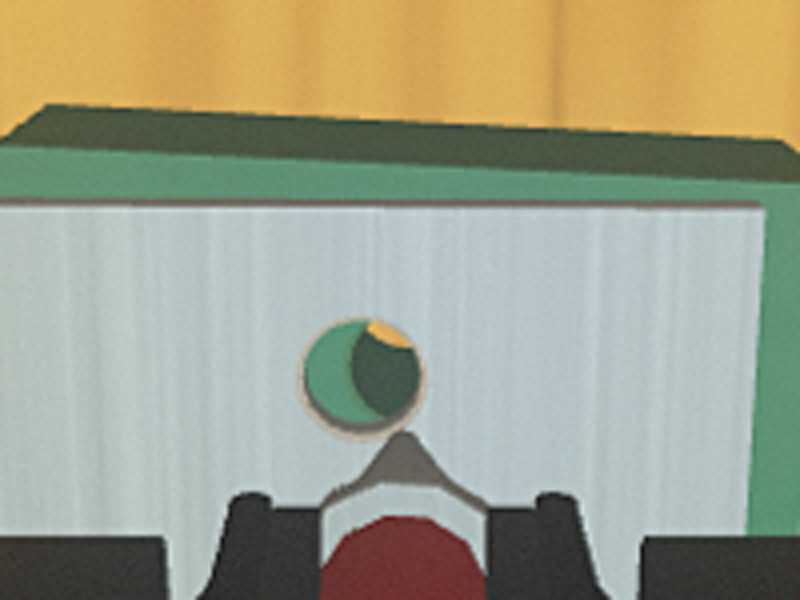

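The crop shows the pin's point at (320.7,269) and the plate hole at (310.5,254.5), both within 1 px of the projections. The casting's hole is visible to the right inside it. Lowering the point into the overlap.

Emit:
{"name": "jog_arm", "arguments": {
  "motion": [
    {"x": 0.1, "y": -0.08, "z": 0, "ax": 0, "ay": 0, "az": 0},
    {"x": 0, "y": 0, "z": 0.8, "ax": 0, "ay": 0, "az": 0},
    {"x": 0, "y": 0, "z": 0.8, "ax": 0, "ay": 0, "az": 0},
    {"x": 0, "y": 0, "z": 0.4, "ax": 0, "ay": 0, "az": 0},
    {"x": 0, "y": 0, "z": 0, "ax": 0, "ay": 0, "az": 0}
  ]
}}

```text
time_s: 8.3
tool_pos: [0.5646, -0.0704, 0.0943]
tool_rot: [-179.9, 0.0, 90.2]
force: [-0.8, 0.5, -0.5]
grip_width: 0.0167
grasp_force: 59.9
```

Emit:
{"name": "jog_arm", "arguments": {
  "motion": [
    {"x": 0, "y": 0, "z": 0, "ax": 0, "ay": 0, "az": 0},
    {"x": 0, "y": 0, "z": 0.2, "ax": 0, "ay": 0, "az": 0},
    {"x": 0, "y": 0, "z": 0.2, "ax": 0, "ay": 0, "az": 0},
    {"x": 0, "y": 0, "z": 0.2, "ax": 0, "ay": 0, "az": 0},
    {"x": 0, "y": 0, "z": 0, "ax": 0, "ay": 0, "az": 0}
  ]
}}

```text
time_s: 8.8
tool_pos: [0.5653, -0.0705, 0.0892]
tool_rot: [-180.0, -0.0, 90.2]
force: [-1.0, -0.8, -1.2]
grip_width: 0.0165
grasp_force: 59.9
```

Emit:
{"name": "jog_arm", "arguments": {
  "motion": [
    {"x": 0, "y": 0.1, "z": 0.2, "ax": 0, "ay": 0, "az": 0},
    {"x": 0, "y": 0.05, "z": 0.2, "ax": 0, "ay": 0, "az": 0},
    {"x": 0, "y": 0.05, "z": 0.2, "ax": 0, "ay": 0, "az": 0},
    {"x": 0, "y": 0, "z": 0, "ax": 0, "ay": 0, "az": 0},
    {"x": 0, "y": 0, "z": 0, "ax": 0, "ay": 0, "az": 0}
  ]
}}

```text
time_s: 9.3
tool_pos: [0.5666, -0.0705, 0.083]
tool_rot: [-179.9, -0.0, 90.2]
force: [-2.6, -0.0, -2.0]
grip_width: 0.0168
grasp_force: 59.9
```

Emit:
{"name": "jog_arm", "arguments": {
  "motion": [
    {"x": 0, "y": 0, "z": 0.2, "ax": 0, "ay": 0, "az": 0},
    {"x": 0, "y": 0, "z": 0.1, "ax": 0, "ay": 0, "az": 0},
    {"x": 0, "y": 0, "z": 0.1, "ax": 0, "ay": 0, "az": 0},
    {"x": 0, "y": 0, "z": 0, "ax": 0, "ay": 0, "az": 0},
    {"x": 0, "y": 0, "z": 0, "ax": 0, "ay": 0, "az": 0}
  ]
}}

```text
time_s: 9.8
tool_pos: [0.5672, -0.0704, 0.0794]
tool_rot: [-180.0, -0.0, 90.2]
force: [-5.3, -0.3, 0.6]
grip_width: 0.0168
grasp_force: 59.9
```

Emit:
{"name": "jog_arm", "arguments": {
  "motion": [
    {"x": 0, "y": 0.02, "z": 0.15, "ax": 0, "ay": 0, "az": 0},
    {"x": 0, "y": 0, "z": 0.15, "ax": 0, "ay": 0, "az": 0},
    {"x": 0, "y": 0, "z": 0.15, "ax": 0, "ay": 0, "az": 0},
    {"x": 0, "y": 0, "z": 0.15, "ax": 0, "ay": 0, "az": 0},
    {"x": 0, "y": 0, "z": 0, "ax": 0, "ay": 0, "az": 0}
  ]
}}

```text
time_s: 10.3
tool_pos: [0.5676, -0.0704, 0.0732]
tool_rot: [-180.0, -0.0, 90.2]
force: [-2.7, 0.6, 1.1]
grip_width: 0.0168
grasp_force: 59.9
```

Emit:
{"name": "jog_arm", "arguments": {
  "motion": [
    {"x": 0, "y": 0.02, "z": 0.15, "ax": 0, "ay": 0, "az": 0},
    {"x": 0, "y": 0, "z": 0.15, "ax": 0, "ay": 0, "az": 0},
    {"x": 0, "y": 0, "z": 0.1, "ax": 0, "ay": 0, "az": 0},
    {"x": 0, "y": 0, "z": 0, "ax": 0, "ay": 0, "az": 0},
    {"x": 0, "y": 0, "z": 0, "ax": 0, "ay": 0, "az": 0}
  ]
}}

```text
time_s: 10.8
tool_pos: [0.5678, -0.0703, 0.0694]
tool_rot: [-180.0, -0.0, 90.2]
force: [-3.9, 1.4, 1.2]
grip_width: 0.0164
grasp_force: 59.9
```

Emit:
{"name": "jog_arm", "arguments": {
  "motion": [
    {"x": 0, "y": 0, "z": 0.1, "ax": 0, "ay": 0, "az": 0},
    {"x": 0, "y": 0, "z": 0.1, "ax": 0, "ay": 0, "az": 0},
    {"x": 0, "y": 0, "z": 0.1, "ax": 0, "ay": 0, "az": 0},
    {"x": 0, "y": 0, "z": 0.1, "ax": 0, "ay": 0, "az": 0},
    {"x": 0, "y": 0, "z": 0, "ax": 0, "ay": 0, "az": 0}
  ]
}}

```text
time_s: 11.3
tool_pos: [0.5678, -0.0703, 0.0652]
tool_rot: [-180.0, -0.0, 90.2]
force: [-3.3, 1.3, 1.2]
grip_width: 0.0167
grasp_force: 59.9
```

Emit:
{"name": "jog_arm", "arguments": {
  "motion": [
    {"x": 0, "y": 0, "z": 0.1, "ax": 0, "ay": 0, "az": 0},
    {"x": 0, "y": 0, "z": 0.1, "ax": 0, "ay": 0, "az": 0},
    {"x": 0, "y": 0, "z": 0.1, "ax": 0, "ay": 0, "az": 0},
    {"x": 0, "y": 0, "z": 0, "ax": 0, "ay": 0, "az": 0},
    {"x": 0, "y": 0, "z": 0, "ax": 0, "ay": 0, "az": 0}
  ]
}}

```text
time_s: 11.8
tool_pos: [0.5677, -0.0703, 0.0622]
tool_rot: [-180.0, -0.0, 90.2]
force: [-4.2, 1.9, -1.2]
grip_width: 0.0167
grasp_force: 59.9
```

Emit:
{"name": "jog_arm", "arguments": {
  "motion": [
    {"x": 0, "y": 0, "z": 0.1, "ax": 0, "ay": 0, "az": 0},
    {"x": 0, "y": 0, "z": 0.1, "ax": 0, "ay": 0, "az": 0},
    {"x": 0, "y": 0, "z": 0.1, "ax": 0, "ay": 0, "az": 0},
    {"x": 0, "y": 0, "z": 0, "ax": 0, "ay": 0, "az": 0},
    {"x": 0, "y": 0, "z": 0, "ax": 0, "ay": 0, "az": 0}
  ]
}}

```text
time_s: 12.3
tool_pos: [0.568, -0.0703, 0.0596]
tool_rot: [180.0, -0.0, 90.2]
force: [-3.6, 2.1, 0.2]
grip_width: 0.0166
grasp_force: 59.9
```

Emit:
{"name": "jog_arm", "arguments": {
  "motion": [
    {"x": 0, "y": 0, "z": 0.1, "ax": 0, "ay": 0, "az": 0},
    {"x": 0, "y": 0, "z": 0.1, "ax": 0, "ay": 0, "az": 0},
    {"x": 0, "y": 0, "z": 0, "ax": 0, "ay": 0, "az": 0},
    {"x": 0, "y": 0, "z": 0, "ax": 0, "ay": 0, "az": 0},
    {"x": 0, "y": 0, "z": 0, "ax": 0, "ay": 0, "az": 0}
  ]
}}

```text
time_s: 12.8
tool_pos: [0.5681, -0.0704, 0.0576]
tool_rot: [180.0, -0.0, 90.2]
force: [-3.2, 2.1, 0.9]
grip_width: 0.0168
grasp_force: 59.9
```

Nearly seated, so I'm going on in small steps while watching the force.

Emit:
{"name": "jog_arm", "arguments": {
  "motion": [
    {"x": 0, "y": 0, "z": 0.1, "ax": 0, "ay": 0, "az": 0},
    {"x": 0, "y": 0, "z": 0, "ax": 0, "ay": 0, "az": 0},
    {"x": 0, "y": 0, "z": 0.05, "ax": 0, "ay": 0, "az": 0},
    {"x": 0, "y": 0, "z": 0, "ax": 0, "ay": 0, "az": 0},
    {"x": 0, "y": 0, "z": 0, "ax": 0, "ay": 0, "az": 0}
  ]
}}

```text
time_s: 13.3
tool_pos: [0.5681, -0.0704, 0.0562]
tool_rot: [180.0, -0.0, 90.2]
force: [-2.7, 4.2, 1.4]
grip_width: 0.0169
grasp_force: 59.9
```

Emit:
{"name": "jog_arm", "arguments": {
  "motion": [
    {"x": 0, "y": 0, "z": 0.05, "ax": 0, "ay": 0, "az": 0},
    {"x": 0, "y": 0, "z": 0, "ax": 0, "ay": 0, "az": 0},
    {"x": 0, "y": 0, "z": 0, "ax": 0, "ay": 0, "az": 0},
    {"x": 0, "y": 0, "z": 0, "ax": 0, "ay": 0, "az": 0},
    {"x": 0, "y": 0, "z": 0, "ax": 0, "ay": 0, "az": 0}
  ]
}}

```text
time_s: 13.8
tool_pos: [0.5681, -0.0704, 0.0558]
tool_rot: [180.0, -0.0, 90.2]
force: [-4.2, 3.7, 3.4]
grip_width: 0.0169
grasp_force: 60.0
```

Emit:
{"name": "jog_arm", "arguments": {
  "motion": [
    {"x": 0, "y": 0, "z": 0.05, "ax": 0, "ay": 0, "az": 0},
    {"x": 0, "y": 0, "z": 0, "ax": 0, "ay": 0, "az": 0},
    {"x": 0, "y": 0, "z": 0, "ax": 0, "ay": 0, "az": 0},
    {"x": 0, "y": 0, "z": 0, "ax": 0, "ay": 0, "az": 0},
    {"x": 0, "y": 0, "z": 0, "ax": 0, "ay": 0, "az": 0}
  ]
}}

```text
time_s: 14.3
tool_pos: [0.5682, -0.0704, 0.0557]
tool_rot: [180.0, -0.0, 90.2]
force: [-3.4, 3.3, 5.5]
grip_width: 0.017
grasp_force: 60.0
```

Emit:
{"name": "jog_arm", "arguments": {
  "motion": [
    {"x": 0, "y": 0, "z": 0.03, "ax": 0, "ay": 0, "az": 0},
    {"x": 0, "y": 0, "z": 0, "ax": 0, "ay": 0, "az": 0},
    {"x": 0, "y": 0, "z": 0, "ax": 0, "ay": 0, "az": 0},
    {"x": 0, "y": 0, "z": 0, "ax": 0, "ay": 0, "az": 0},
    {"x": 0, "y": 0, "z": 0, "ax": 0, "ay": 0, "az": 0}
  ]
}}

```text
time_s: 14.8
tool_pos: [0.5684, -0.0704, 0.0557]
tool_rot: [179.9, -0.0, 90.2]
force: [-3.8, 3.6, 7.6]
grip_width: 0.0167
grasp_force: 60.0
```

Emit:
{"name": "jog_arm", "arguments": {
  "motion": [
    {"x": 0, "y": 0, "z": 0.06, "ax": 0, "ay": 0, "az": 0},
    {"x": 0, "y": 0, "z": 0, "ax": 0, "ay": 0, "az": 0},
    {"x": 0, "y": 0, "z": 0, "ax": 0, "ay": 0, "az": 0},
    {"x": 0, "y": 0, "z": 0, "ax": 0, "ay": 0, "az": 0},
    {"x": 0, "y": 0, "z": 0, "ax": 0, "ay": 0, "az": 0}
  ]
}}

```text
time_s: 15.3
tool_pos: [0.5689, -0.0704, 0.0557]
tool_rot: [179.9, -0.0, 90.2]
force: [-3.7, 4.7, 10.0]
grip_width: 0.0167
grasp_force: 60.0
```

Emit:
{"name": "jog_arm", "arguments": {
  "motion": [
    {"x": 0, "y": 0, "z": 0.06, "ax": 0, "ay": 0, "az": 0},
    {"x": 0, "y": 0, "z": 0, "ax": 0, "ay": 0, "az": 0},
    {"x": 0, "y": 0, "z": 0, "ax": 0, "ay": 0, "az": 0},
    {"x": 0, "y": 0, "z": 0, "ax": 0, "ay": 0, "az": 0},
    {"x": 0, "y": 0, "z": 0, "ax": 0, "ay": 0, "az": 0}
  ]
}}

```text
time_s: 15.8
tool_pos: [0.569, -0.0704, 0.0556]
tool_rot: [179.9, -0.0, 90.2]
force: [-6.9, 4.1, 13.8]
grip_width: 0.0168
grasp_force: 60.0
```

Emit:
{"name": "jog_arm", "arguments": {
  "motion": [
    {"x": 0, "y": -0.05, "z": 0.07, "ax": 0, "ay": 0, "az": 0},
    {"x": 0, "y": 0, "z": 0, "ax": 0, "ay": 0, "az": 0},
    {"x": 0, "y": 0, "z": 0, "ax": 0, "ay": 0, "az": 0},
    {"x": 0, "y": 0, "z": 0, "ax": 0, "ay": 0, "az": 0},
    {"x": 0, "y": 0, "z": 0, "ax": 0, "ay": 0, "az": 0}
  ]
}}

```text
time_s: 16.3
tool_pos: [0.569, -0.0704, 0.0556]
tool_rot: [179.8, -0.1, 90.2]
force: [-5.3, 5.1, 15.7]
grip_width: 0.0164
grasp_force: 60.1
```

Emit:
{"name": "jog_arm", "arguments": {
  "motion": [
    {"x": 0, "y": 0, "z": 0.05, "ax": 0, "ay": 0, "az": 0},
    {"x": 0, "y": 0, "z": 0, "ax": 0, "ay": 0, "az": 0},
    {"x": 0, "y": 0, "z": 0, "ax": 0, "ay": 0, "az": 0},
    {"x": 0, "y": 0, "z": 0, "ax": 0, "ay": 0, "az": 0},
    {"x": 0, "y": 0, "z": 0, "ax": 0, "ay": 0, "az": 0}
  ]
}}

```text
time_s: 16.8
tool_pos: [0.5691, -0.0705, 0.0555]
tool_rot: [179.8, -0.1, 90.2]
force: [-7.1, 3.4, 19.8]
grip_width: 0.0167
grasp_force: 60.1
```

Emit:
{"name": "jog_arm", "arguments": {
  "motion": [
    {"x": 0, "y": 0, "z": 0, "ax": 0, "ay": 0, "az": 0},
    {"x": 0, "y": 0, "z": 0, "ax": 0, "ay": 0, "az": 0},
    {"x": 0, "y": 0, "z": 0, "ax": 0, "ay": 0, "az": 0},
    {"x": 0, "y": 0, "z": 0, "ax": 0, "ay": 0, "az": 0},
    {"x": 0, "y": 0, "z": 0, "ax": 0, "ay": 0, "az": 0}
  ]
}}

```text
time_s: 17.3
tool_pos: [0.5691, -0.0704, 0.0555]
tool_rot: [179.8, -0.1, 90.2]
force: [-7.8, 5.1, 18.6]
grip_width: 0.0165
grasp_force: 60.1
```

Emit:
{"name": "jog_arm", "arguments": {
  "motion": [
    {"x": 0, "y": 0, "z": 0, "ax": 0, "ay": 0, "az": 0},
    {"x": 0, "y": 0, "z": 0, "ax": 0, "ay": 0, "az": 0},
    {"x": 0, "y": 0, "z": -0.15, "ax": 0, "ay": 0, "az": 0},
    {"x": 0, "y": -0.05, "z": -0.15, "ax": 0, "ay": 0, "az": 0},
    {"x": 0, "y": 0, "z": 0, "ax": 0, "ay": 0, "az": 0}
  ]
}}

```text
time_s: 17.8
tool_pos: [0.5684, -0.0706, 0.0558]
tool_rot: [179.8, 0.0, 90.2]
force: [1.4, 2.2, 2.3]
grip_width: 0.0168
grasp_force: 59.9
```

Emit:
{"name": "jog_arm", "arguments": {
  "motion": [
    {"x": 0, "y": 0, "z": 0, "ax": 0, "ay": 0, "az": 0},
    {"x": 0, "y": 0, "z": 0, "ax": 0, "ay": 0, "az": 0},
    {"x": 0, "y": 0, "z": 0, "ax": 0, "ay": 0, "az": 0},
    {"x": 0, "y": 0, "z": 0, "ax": 0, "ay": 0, "az": 0},
    {"x": 0, "y": 0, "z": 0, "ax": 0, "ay": 0, "az": 0}
  ]
}}

```text
time_s: 18.3
tool_pos: [0.5681, -0.0706, 0.0558]
tool_rot: [179.8, 0.0, 90.2]
force: [5.2, 1.7, 0.9]
grip_width: 0.0165
grasp_force: 59.9
```

Emit:
{"name": "jog_arm", "arguments": {
  "motion": [
    {"x": 0, "y": 0.05, "z": 0, "ax": 0, "ay": 0, "az": 0},
    {"x": 0, "y": 0, "z": 0, "ax": 0, "ay": 0, "az": 0},
    {"x": 0, "y": 0, "z": 0, "ax": 0, "ay": 0, "az": 0},
    {"x": 0, "y": 0, "z": 0, "ax": 0, "ay": 0, "az": 0},
    {"x": 0, "y": 0, "z": 0, "ax": 0, "ay": 0, "az": 0}
  ]
}}

```text
time_s: 18.8
tool_pos: [0.5682, -0.0706, 0.0558]
tool_rot: [179.9, 0.0, 90.2]
force: [5.3, 1.5, 1.9]
grip_width: 0.017
grasp_force: 60.0
```

Emit:
{"name": "jog_arm", "arguments": {
  "motion": [
    {"x": 0, "y": 0, "z": 0, "ax": 0, "ay": 0, "az": 0},
    {"x": 0, "y": 0, "z": 0, "ax": 0, "ay": 0, "az": 0},
    {"x": 0, "y": 0, "z": 0, "ax": 0, "ay": 0, "az": 0},
    {"x": 0, "y": 0, "z": 0, "ax": 0, "ay": 0, "az": 0},
    {"x": 0, "y": 0, "z": 0, "ax": 0, "ay": 0, "az": 0}
  ],
  "claw": 0.15
}}

```text
time_s: 19.3
tool_pos: [0.5666, -0.0708, 0.0549]
tool_rot: [-179.9, 0.0, 90.2]
force: [-0.5, -0.3, -0.0]
grip_width: 0.0471
grasp_force: 0.0
```

Emit:
{"name": "jog_arm", "arguments": {
  "motion": [
    {"x": 0, "y": 0, "z": -1, "ax": 0, "ay": 0, "az": 0},
    {"x": 0, "y": 0, "z": -2, "ax": 0, "ay": 0, "az": 0},
    {"x": 0, "y": 0, "z": -4, "ax": 0, "ay": 0, "az": 0},
    {"x": 0, "y": 0, "z": -4, "ax": 0, "ay": 0, "az": 0},
    {"x": 0, "y": 0, "z": -4, "ax": 0, "ay": 0, "az": 0}
  ]
}}

```text
time_s: 19.8
tool_pos: [0.567, -0.0708, 0.2076]
tool_rot: [180.0, 0.0, 90.2]
force: [0.7, -0.1, 0.6]
grip_width: 0.0499
grasp_force: 0.0
```

Emit:
{"name": "jog_arm", "arguments": {
  "motion": [
    {"x": 3.0, "y": -0.3, "z": -0.5, "ax": 0, "ay": 0, "az": 0},
    {"x": 4, "y": -0.3, "z": -0.5, "ax": 0, "ay": 0, "az": 0},
    {"x": 4, "y": -0.3, "z": 0, "ax": 0, "ay": 0, "az": 0},
    {"x": 4, "y": -0.3, "z": 0, "ax": 0, "ay": 0, "az": 0},
    {"x": 4, "y": -0.3, "z": 0, "ax": 0, "ay": 0, "az": 0}
  ]
}}

```text
time_s: 20.3
tool_pos: [0.5515, 0.1208, 0.2165]
tool_rot: [179.9, -0.0, 90.2]
force: [1.3, -0.2, -0.9]
grip_width: 0.0501
grasp_force: 0.0
```

Emit:
{"name": "jog_arm", "arguments": {
  "motion": [
    {"x": 4, "y": -0.3, "z": 0, "ax": 0, "ay": 0, "az": 0},
    {"x": 4, "y": -0.3, "z": 0, "ax": 0, "ay": 0, "az": 0},
    {"x": 0, "y": 0, "z": 0, "ax": 0, "ay": 0, "az": 0},
    {"x": 0, "y": 0, "z": 0, "ax": 0, "ay": 0, "az": 0},
    {"x": 0, "y": 0, "z": 0, "ax": 0, "ay": 0, "az": 0}
  ]
}}

```text
time_s: 20.8
tool_pos: [0.5459, 0.1978, 0.2158]
tool_rot: [180.0, 0.0, 90.1]
force: [-0.4, -0.2, 0.7]
grip_width: 0.05
grasp_force: 0.0
```

Emit:
{"name": "jog_arm", "arguments": {
  "motion": [
    {"x": 0, "y": 0, "z": 0, "ax": 0, "ay": 0, "az": 0},
    {"x": 0, "y": 0, "z": 0, "ax": 0, "ay": 0, "az": 0},
    {"x": 0, "y": 0, "z": 0, "ax": 0, "ay": 0, "az": 0},
    {"x": 0, "y": 0, "z": 0, "ax": 0, "ay": 0, "az": 0},
    {"x": 0, "y": 0, "z": 0, "ax": 0, "ay": 0, "az": 0}
  ]
}}

```text
time_s: 21.3
tool_pos: [0.5455, 0.1993, 0.2154]
tool_rot: [180.0, -0.0, 90.2]
force: [-0.6, 0.3, 0.7]
grip_width: 0.0501
grasp_force: 0.0
```

```bash
python3 - <<'E'
from h import *
w,p=snap('wrist','w5.png'); o=env.get_obs(); print(o['tool_pos'],o['tool_rot'],o['time_s'])
u,v=proj(p,(.5437,.264,.091));print(u,v)
x0,y0=max(int(u)-60,0),max(int(v)-60,0)
c=w[y0:y0+120,x0:x0+120,::-1];cv2.imwrite('pics/w5c.png',cv2.resize(c,None,fx=4,fy=4)); print(x0,y0)
m=(w.max(2)<75).astype(np.uint8)[y0:y0+120,x0:x0+120]
k=max(cv2.findContours(m,0,2)[0],key=cv2.contourArea);(a,b,ww,hh)=cv2.boundingRect(k);print(a+x0,b+y0,ww,hh,cv2.minEnclosingCircle(k))
for r in(ww/2,): print('top centre if view from far side:',onplane(p,a+x0+ww/2,b+y0+r,.091),onplane(p,a+x0+ww/2,b+y0+hh-r,.091),1e3*(onplane(p,a+x0+ww,v,.091)-onplane(p,a+x0,v,.091))[0])
E
```

```text
[0.54553954 0.19934354 0.21540063] [ 1.79995687e+02 -4.53100229e-03  9.01756733e+01] 21.35
317.99777785982883 136.95592081755402
257 76
301 118 32 33 ((59.0, 58.140625), 16.628982543945312)
top centre if view from far side: [0.54305303 0.26585447 0.091     ] [0.54305352 0.26522722 0.091     ] 20.702421429972475
```

View pics/w5c.png

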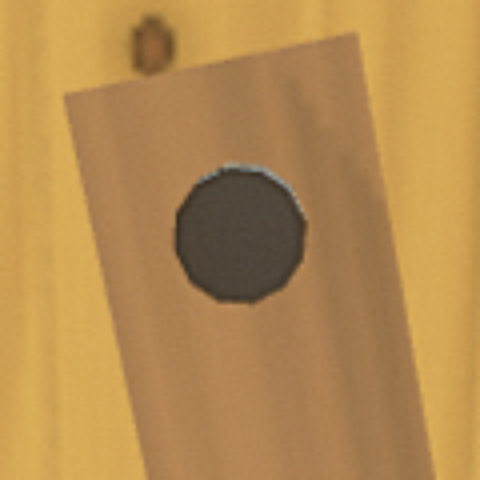

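The crop shows the round knob top, centred at (317,134.5). That puts the bolt at (0.543, 0.2655), 89.7 mm from where the pin stood, which agrees. Grasping it.

Emit:
{"name": "jog_arm", "arguments": {
  "motion": [
    {"x": 3.3, "y": -0.12, "z": 0, "ax": 0, "ay": 0, "az": 0},
    {"x": 3.3, "y": -0.1, "z": 0, "ax": 0, "ay": 0, "az": 0},
    {"x": 0, "y": 0, "z": 3, "ax": 0, "ay": 0, "az": 0},
    {"x": 0, "y": 0, "z": 4, "ax": 0, "ay": 0, "az": 0},
    {"x": 0, "y": 0, "z": 3, "ax": 0, "ay": 0, "az": 0}
  ],
  "claw": 0.2
}}

```text
time_s: 21.85
tool_pos: [0.5423, 0.2656, 0.1133]
tool_rot: [-179.9, 0.0, 90.2]
force: [0.1, 0.5, 0.2]
grip_width: 0.0524
grasp_force: 0.0
```

Emit:
{"name": "jog_arm", "arguments": {
  "motion": [
    {"x": 0, "y": 0, "z": 2, "ax": 0, "ay": 0, "az": 0},
    {"x": 0, "y": 0, "z": 2, "ax": 0, "ay": 0, "az": 0},
    {"x": 0, "y": 0, "z": 2, "ax": 0, "ay": 0, "az": 0},
    {"x": 0, "y": 0, "z": 0, "ax": 0, "ay": 0, "az": 0},
    {"x": 0, "y": 0, "z": 0, "ax": 0, "ay": 0, "az": 0}
  ]
}}

```text
time_s: 22.35
tool_pos: [0.5431, 0.2654, 0.0555]
tool_rot: [-180.0, 0.0, 90.2]
force: [0.8, 0.8, -0.3]
grip_width: 0.052
grasp_force: 0.0
```

Emit:
{"name": "jog_arm", "arguments": {
  "motion": [
    {"x": 0, "y": 0, "z": 0, "ax": 0, "ay": 0, "az": 0},
    {"x": 0, "y": 0, "z": 0, "ax": 0, "ay": 0, "az": 0},
    {"x": 0, "y": 0, "z": 0, "ax": 0, "ay": 0, "az": 0},
    {"x": 0, "y": 0, "z": 0, "ax": 0, "ay": 0, "az": 0},
    {"x": 0, "y": 0, "z": 0, "ax": 0, "ay": 0, "az": 0}
  ]
}}

```text
time_s: 22.85
tool_pos: [0.5433, 0.2655, 0.0557]
tool_rot: [180.0, -0.0, 90.2]
force: [0.2, -0.2, 0.5]
grip_width: 0.0519
grasp_force: 0.0
```

Emit:
{"name": "jog_arm", "arguments": {
  "motion": [
    {"x": 0, "y": 0, "z": 0, "ax": 0, "ay": 0, "az": 0},
    {"x": 0, "y": 0, "z": 0, "ax": 0, "ay": 0, "az": 0},
    {"x": 0, "y": 0, "z": 0, "ax": 0, "ay": 0, "az": 0},
    {"x": 0, "y": 0, "z": 0, "ax": 0, "ay": 0, "az": 0},
    {"x": 0, "y": 0, "z": 0, "ax": 0, "ay": 0, "az": 0}
  ],
  "claw": -1
}}

```text
time_s: 23.35
tool_pos: [0.5431, 0.2655, 0.0554]
tool_rot: [180.0, -0.0, 90.2]
force: [0.2, 0.6, 0.1]
grip_width: 0.0205
grasp_force: 60.1
```

Emit:
{"name": "jog_arm", "arguments": {
  "motion": [
    {"x": 0, "y": 0, "z": 0, "ax": 0, "ay": 0, "az": 0},
    {"x": 0, "y": 0, "z": 0, "ax": 0, "ay": 0, "az": 0},
    {"x": 0, "y": 0, "z": 0, "ax": 0, "ay": 0, "az": 0},
    {"x": 0, "y": 0, "z": 0, "ax": 0, "ay": 0, "az": 0},
    {"x": 0, "y": 0, "z": 0, "ax": 0, "ay": 0, "az": 0}
  ]
}}

```text
time_s: 23.85
tool_pos: [0.5431, 0.2654, 0.0554]
tool_rot: [180.0, -0.0, 90.2]
force: [0.1, 0.2, -0.4]
grip_width: 0.0205
grasp_force: 60.0
```

Emit:
{"name": "jog_arm", "arguments": {
  "motion": [
    {"x": 0, "y": 0, "z": -2, "ax": 0, "ay": 0, "az": 0},
    {"x": 0, "y": 0, "z": -4, "ax": 0, "ay": 0, "az": 0},
    {"x": 0, "y": 0, "z": -4, "ax": 0, "ay": 0, "az": 0},
    {"x": 0, "y": 0, "z": -4, "ax": 0, "ay": 0, "az": 0},
    {"x": -2, "y": -0.1, "z": -1, "ax": 0, "ay": 0, "az": 0}
  ]
}}

```text
time_s: 24.35
tool_pos: [0.5438, 0.2495, 0.2104]
tool_rot: [179.6, -0.3, 90.5]
force: [0.8, 0.3, -0.6]
grip_width: 0.0208
grasp_force: 60.0
```

Emit:
{"name": "jog_arm", "arguments": {
  "motion": [
    {"x": -4, "y": -0.1, "z": 0, "ax": 0, "ay": 0, "az": 0},
    {"x": -4, "y": -0.1, "z": 0, "ax": 0, "ay": 0, "az": 0},
    {"x": -4, "y": -0.1, "z": 0, "ax": 0, "ay": 0, "az": 0},
    {"x": -4, "y": -0.1, "z": 0, "ax": 0, "ay": 0, "az": 0},
    {"x": -4, "y": -0.1, "z": 0, "ax": 0, "ay": 0, "az": 0}
  ]
}}

```text
time_s: 24.85
tool_pos: [0.5368, 0.043, 0.2045]
tool_rot: [-179.9, 0.0, 90.2]
force: [0.3, -0.4, -1.7]
grip_width: 0.0209
grasp_force: 60.0
```

Emit:
{"name": "jog_arm", "arguments": {
  "motion": [
    {"x": -4, "y": -0.1, "z": 0, "ax": 0, "ay": 0, "az": 0},
    {"x": -4, "y": -0.1, "z": 0, "ax": 0, "ay": 0, "az": 0},
    {"x": -4, "y": -0.1, "z": 0, "ax": 0, "ay": 0, "az": 0},
    {"x": -4, "y": -0.1, "z": 0, "ax": 0, "ay": 0, "az": 0},
    {"x": -4, "y": -0.1, "z": 0, "ax": 0, "ay": 0, "az": 0}
  ]
}}

```text
time_s: 25.35
tool_pos: [0.5322, -0.1567, 0.2046]
tool_rot: [-179.9, -0.0, 90.2]
force: [0.8, 0.3, -1.3]
grip_width: 0.0208
grasp_force: 60.0
```

Emit:
{"name": "jog_arm", "arguments": {
  "motion": [
    {"x": -3, "y": 0, "z": 0, "ax": 0, "ay": 0, "az": 0},
    {"x": 0, "y": 0, "z": 0, "ax": 0, "ay": 0, "az": 0},
    {"x": 0, "y": 0, "z": 0, "ax": 0, "ay": 0, "az": 0},
    {"x": 0, "y": 0, "z": 0, "ax": 0, "ay": 0, "az": 0},
    {"x": 0, "y": 0, "z": 0, "ax": 0, "ay": 0, "az": 0}
  ]
}}

```text
time_s: 25.85
tool_pos: [0.5336, -0.183, 0.205]
tool_rot: [-180.0, -0.0, 90.3]
force: [0.5, 0.1, -1.6]
grip_width: 0.0207
grasp_force: 60.0
```

Emit:
{"name": "jog_arm", "arguments": {
  "motion": [
    {"x": 0, "y": 0, "z": 0, "ax": 0, "ay": 0, "az": 0},
    {"x": 0, "y": 0, "z": 0, "ax": 0, "ay": 0, "az": 0},
    {"x": 0, "y": 0, "z": 0, "ax": 0, "ay": 0, "az": 0},
    {"x": 0, "y": 0, "z": 0, "ax": 0, "ay": 0, "az": 0},
    {"x": 0, "y": 0, "z": 0, "ax": 0, "ay": 0, "az": 0}
  ]
}}

```text
time_s: 26.35
tool_pos: [0.5336, -0.1846, 0.2054]
tool_rot: [180.0, -0.0, 90.2]
force: [-0.0, -0.2, 0.1]
grip_width: 0.0209
grasp_force: 60.0
```

```bash
python3 - <<'E'
from m import *
w,p=snap('wrist','w6.png'); o=env.get_obs(); t=o['tool_pos'];print(t,o['tool_rot'],o['time_s'])
print('bolt tip',proj(p,t-[0,0,.0394]),'pin top exp',proj(p,(.568,-.0705,.094)),'hole exp',proj(p,(.5335,-.124,.046)))
for e in meas('w6.png',p)[2]:print(e,onplane(p,*e[0],.046))
E
```

```text
[ 0.53355931 -0.18457711  0.20537547] [ 1.79993476e+02 -3.00104828e-03  9.01860639e+01] 26.4
bolt tip (np.float64(320.6289298581561), np.float64(277.322582345625)) pin top exp (np.float64(379.89822021489033), np.float64(51.560509545442414)) hole exp (np.float64(320.6967882085302), np.float64(141.0150016230194))
((320.2750244140625, 302.48199462890625), (43.79951858520508, 50.48857498168945), 298.5) [ 0.53360324 -0.25126747  0.046     ]
((355.6060485839844, 266.1815185546875), (30.16029930114746, 31.187225341796875), 736.5) [ 0.56137476 -0.22017273  0.046     ]
((321.16680908203125, 140.3645477294922), (21.98291015625, 22.83562660217285), 392.0) [ 0.53384041 -0.12353746  0.046     ]
```

View pics/w6.png

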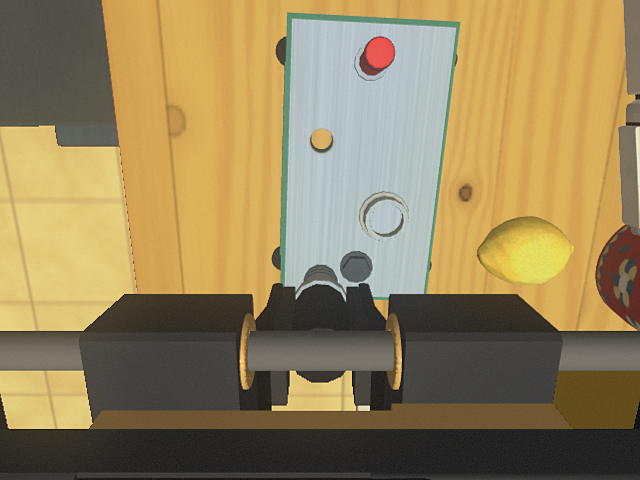

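The plate is in line, with equal green edges showing, and the pin is seated at (379,52). The bolt hole is clear at (321,140), which is (0.5338, -0.1235) and agrees with the computed place. Moving over it and lowering.

Emit:
{"name": "jog_arm", "arguments": {
  "motion": [
    {"x": 2, "y": 0, "z": 0, "ax": 0, "ay": 0, "az": 0},
    {"x": 2, "y": 0, "z": 0, "ax": 0, "ay": 0, "az": 0},
    {"x": 2.1, "y": 0.02, "z": 2, "ax": 0, "ay": 0, "az": 0},
    {"x": 0, "y": 0, "z": 3, "ax": 0, "ay": 0, "az": 0},
    {"x": 0, "y": 0, "z": 3, "ax": 0, "ay": 0, "az": 0}
  ]
}}

```text
time_s: 26.9
tool_pos: [0.5342, -0.1225, 0.125]
tool_rot: [179.9, -0.0, 90.3]
force: [0.6, -0.1, -2.1]
grip_width: 0.0209
grasp_force: 60.0
```

Emit:
{"name": "jog_arm", "arguments": {
  "motion": [
    {"x": 0, "y": 0, "z": 1.5, "ax": 0, "ay": 0, "az": 0},
    {"x": 0, "y": 0, "z": 1, "ax": 0, "ay": 0, "az": 0},
    {"x": 0, "y": 0, "z": 0.5, "ax": 0, "ay": 0, "az": 0},
    {"x": 0, "y": 0, "z": 0, "ax": 0, "ay": 0, "az": 0},
    {"x": 0, "y": 0, "z": 0, "ax": 0, "ay": 0, "az": 0}
  ]
}}

```text
time_s: 27.4
tool_pos: [0.5344, -0.1239, 0.0964]
tool_rot: [179.9, 0.0, 90.2]
force: [0.1, -0.4, -1.0]
grip_width: 0.0206
grasp_force: 60.0
```

Emit:
{"name": "jog_arm", "arguments": {
  "motion": [
    {"x": 0, "y": 0, "z": 0, "ax": 0, "ay": 0, "az": 0},
    {"x": 0, "y": 0, "z": 0, "ax": 0, "ay": 0, "az": 0},
    {"x": 0, "y": 0, "z": 0, "ax": 0, "ay": 0, "az": 0},
    {"x": 0, "y": 0, "z": 0, "ax": 0, "ay": 0, "az": 0},
    {"x": 0, "y": 0, "z": 0, "ax": 0, "ay": 0, "az": 0}
  ]
}}

```text
time_s: 27.9
tool_pos: [0.5336, -0.1236, 0.0955]
tool_rot: [180.0, -0.0, 90.2]
force: [-0.2, 0.2, -0.1]
grip_width: 0.0202
grasp_force: 60.0
```

Emit:
{"name": "jog_arm", "arguments": {
  "motion": [
    {"x": 0, "y": 0, "z": 0.4, "ax": 0, "ay": 0, "az": 0},
    {"x": 0, "y": 0, "z": 0.4, "ax": 0, "ay": 0, "az": 0},
    {"x": 0, "y": 0, "z": 0.2, "ax": 0, "ay": 0, "az": 0},
    {"x": 0, "y": 0, "z": 0.1, "ax": 0, "ay": 0, "az": 0},
    {"x": 0, "y": 0, "z": 0.1, "ax": 0, "ay": 0, "az": 0}
  ]
}}

```text
time_s: 28.4
tool_pos: [0.5335, -0.1236, 0.0832]
tool_rot: [-180.0, 0.0, 90.2]
force: [-0.6, 0.2, -1.1]
grip_width: 0.0207
grasp_force: 60.0
```

Emit:
{"name": "jog_arm", "arguments": {
  "motion": [
    {"x": 0, "y": 0, "z": 0.1, "ax": 0, "ay": 0, "az": 0},
    {"x": 0, "y": 0, "z": 0.1, "ax": 0, "ay": 0, "az": 0},
    {"x": 0, "y": 0, "z": 0, "ax": 0, "ay": 0, "az": 0},
    {"x": 0, "y": 0, "z": 0, "ax": 0, "ay": 0, "az": 0},
    {"x": 0, "y": 0, "z": 0, "ax": 0, "ay": 0, "az": 0}
  ]
}}

```text
time_s: 28.9
tool_pos: [0.5336, -0.1236, 0.0814]
tool_rot: [180.0, -0.0, 90.2]
force: [0.5, 0.5, -2.1]
grip_width: 0.0206
grasp_force: 60.0
```

Emit:
{"name": "jog_arm", "arguments": {
  "motion": [
    {"x": 0, "y": 0, "z": 0.1, "ax": 0, "ay": 0, "az": 0},
    {"x": 0, "y": 0, "z": 0.15, "ax": 0, "ay": 0, "az": 0},
    {"x": 0, "y": 0, "z": 0.15, "ax": 0, "ay": 0, "az": 0},
    {"x": 0, "y": 0, "z": 0.1, "ax": 0, "ay": 0, "az": 0},
    {"x": 0, "y": 0, "z": 0, "ax": 0, "ay": 0, "az": 0}
  ]
}}

```text
time_s: 29.4
tool_pos: [0.5336, -0.1236, 0.0762]
tool_rot: [180.0, 0.0, 90.2]
force: [-0.6, 0.1, -0.9]
grip_width: 0.0205
grasp_force: 60.0
```

Emit:
{"name": "jog_arm", "arguments": {
  "motion": [
    {"x": 0, "y": 0, "z": 0.2, "ax": 0, "ay": 0, "az": 0},
    {"x": 0, "y": 0, "z": 0.2, "ax": 0, "ay": 0, "az": 0},
    {"x": 0, "y": 0, "z": 0.1, "ax": 0, "ay": 0, "az": 0},
    {"x": 0, "y": 0, "z": 0, "ax": 0, "ay": 0, "az": 0},
    {"x": 0, "y": 0, "z": 0, "ax": 0, "ay": 0, "az": 0}
  ]
}}

```text
time_s: 29.9
tool_pos: [0.5336, -0.1236, 0.0713]
tool_rot: [180.0, -0.0, 90.2]
force: [0.4, -0.1, -1.5]
grip_width: 0.0206
grasp_force: 60.0
```

Emit:
{"name": "jog_arm", "arguments": {
  "motion": [
    {"x": 0, "y": 0, "z": 0.2, "ax": 0, "ay": 0, "az": 0},
    {"x": 0, "y": 0, "z": 0.2, "ax": 0, "ay": 0, "az": 0},
    {"x": 0, "y": 0, "z": 0.2, "ax": 0, "ay": 0, "az": 0},
    {"x": 0, "y": 0, "z": 0.2, "ax": 0, "ay": 0, "az": 0},
    {"x": 0, "y": 0, "z": 0.1, "ax": 0, "ay": 0, "az": 0}
  ]
}}

```text
time_s: 30.4
tool_pos: [0.5336, -0.1237, 0.0622]
tool_rot: [180.0, 0.0, 90.2]
force: [1.0, 0.1, -0.1]
grip_width: 0.0209
grasp_force: 60.0
```

Emit:
{"name": "jog_arm", "arguments": {
  "motion": [
    {"x": 0, "y": 0, "z": 0.2, "ax": 0, "ay": 0, "az": 0},
    {"x": 0, "y": 0, "z": 0.2, "ax": 0, "ay": 0, "az": 0},
    {"x": 0, "y": 0, "z": 0.1, "ax": 0, "ay": 0, "az": 0},
    {"x": 0, "y": 0, "z": 0, "ax": 0, "ay": 0, "az": 0},
    {"x": 0, "y": 0, "z": 0, "ax": 0, "ay": 0, "az": 0}
  ]
}}

```text
time_s: 30.9
tool_pos: [0.5336, -0.1236, 0.0573]
tool_rot: [180.0, 0.0, 90.2]
force: [0.8, 0.2, -1.6]
grip_width: 0.0207
grasp_force: 60.0
```

Emit:
{"name": "jog_arm", "arguments": {
  "motion": [
    {"x": 0, "y": 0, "z": 0.1, "ax": 0, "ay": 0, "az": 0},
    {"x": 0, "y": 0, "z": 0.05, "ax": 0, "ay": 0, "az": 0},
    {"x": 0, "y": 0, "z": 0.05, "ax": 0, "ay": 0, "az": 0},
    {"x": 0, "y": 0, "z": 0, "ax": 0, "ay": 0, "az": 0},
    {"x": 0, "y": 0, "z": 0, "ax": 0, "ay": 0, "az": 0}
  ]
}}

```text
time_s: 31.4
tool_pos: [0.5336, -0.1236, 0.0553]
tool_rot: [180.0, -0.0, 90.2]
force: [1.1, -1.5, -1.1]
grip_width: 0.0209
grasp_force: 60.0
```

Emit:
{"name": "jog_arm", "arguments": {
  "motion": [
    {"x": 0, "y": 0, "z": 0.07, "ax": 0, "ay": 0, "az": 0},
    {"x": 0, "y": 0, "z": 0, "ax": 0, "ay": 0, "az": 0},
    {"x": 0, "y": 0, "z": 0, "ax": 0, "ay": 0, "az": 0},
    {"x": 0, "y": 0, "z": 0, "ax": 0, "ay": 0, "az": 0},
    {"x": 0, "y": 0, "z": 0, "ax": 0, "ay": 0, "az": 0}
  ]
}}

```text
time_s: 31.9
tool_pos: [0.5336, -0.1236, 0.0553]
tool_rot: [180.0, -0.0, 90.2]
force: [-2.1, -1.0, 6.8]
grip_width: 0.0206
grasp_force: 60.0
```

The bolt is hard down at the expected height (TCP 0.0553, with 6.8 N building). Easing off, releasing and rising.

Emit:
{"name": "jog_arm", "arguments": {
  "motion": [
    {"x": 0, "y": 0, "z": -0.07, "ax": 0, "ay": 0, "az": 0},
    {"x": 0, "y": 0, "z": 0, "ax": 0, "ay": 0, "az": 0},
    {"x": 0, "y": 0, "z": 0, "ax": 0, "ay": 0, "az": 0},
    {"x": 0, "y": 0, "z": 0, "ax": 0, "ay": 0, "az": 0},
    {"x": 0, "y": 0, "z": 0, "ax": 0, "ay": 0, "az": 0}
  ]
}}

```text
time_s: 32.4
tool_pos: [0.5336, -0.1236, 0.0553]
tool_rot: [180.0, 0.0, 90.2]
force: [1.0, -1.2, 0.3]
grip_width: 0.0205
grasp_force: 60.0
```

Emit:
{"name": "jog_arm", "arguments": {
  "motion": [
    {"x": 0, "y": 0, "z": 0, "ax": 0, "ay": 0, "az": 0},
    {"x": 0, "y": 0, "z": 0, "ax": 0, "ay": 0, "az": 0},
    {"x": 0, "y": 0, "z": 0, "ax": 0, "ay": 0, "az": 0},
    {"x": 0, "y": 0, "z": 0, "ax": 0, "ay": 0, "az": 0},
    {"x": 0, "y": 0, "z": 0, "ax": 0, "ay": 0, "az": 0}
  ],
  "claw": 0.15
}}

```text
time_s: 32.9
tool_pos: [0.5335, -0.1236, 0.0553]
tool_rot: [-180.0, -0.0, 90.2]
force: [-0.3, -0.4, -0.4]
grip_width: 0.0478
grasp_force: 0.0
```

Emit:
{"name": "jog_arm", "arguments": {
  "motion": [
    {"x": 0, "y": 0, "z": -1, "ax": 0, "ay": 0, "az": 0},
    {"x": 0, "y": 0, "z": -2, "ax": 0, "ay": 0, "az": 0},
    {"x": 0, "y": 0, "z": -4, "ax": 0, "ay": 0, "az": 0},
    {"x": 0, "y": 0, "z": -4, "ax": 0, "ay": 0, "az": 0},
    {"x": 0, "y": 0, "z": -4, "ax": 0, "ay": 0, "az": 0}
  ]
}}

```text
time_s: 33.4
tool_pos: [0.5333, -0.1238, 0.2077]
tool_rot: [180.0, -0.0, 90.2]
force: [1.3, 0.9, -0.6]
grip_width: 0.0504
grasp_force: 0.0
```

Emit:
{"name": "jog_arm", "arguments": {
  "motion": [
    {"x": -4, "y": 0, "z": 0, "ax": 0, "ay": 0, "az": 0},
    {"x": -3, "y": 0, "z": 0, "ax": 0, "ay": 0, "az": 0},
    {"x": 0, "y": 0, "z": 0, "ax": 0, "ay": 0, "az": 0},
    {"x": 0, "y": 0, "z": 0, "ax": 0, "ay": 0, "az": 0},
    {"x": 0, "y": 0, "z": 0, "ax": 0, "ay": 0, "az": 0}
  ]
}}

```text
time_s: 33.9
tool_pos: [0.534, -0.1923, 0.2054]
tool_rot: [180.0, -0.1, 90.3]
force: [-0.3, 0.2, 0.5]
grip_width: 0.0502
grasp_force: 0.0
```

```bash
python3 - <<'E'
from m import *
w,p=snap('wrist','w7.png'); o=env.get_obs(); t=o['tool_pos'];print(t,o['time_s'])
print('pin top exp',proj(p,(.568,-.0705,.094)),'knob top exp',proj(p,(.5336,-.1236,.091)))
E
```

```text
[ 0.53403438 -0.1920559   0.20533444] 33.95
pin top exp (np.float64(379.99967002745234), np.float64(37.48098353698913)) knob top exp (np.float64(320.4900404173095), np.float64(131.19616416839972))
```

View pics/w7.png

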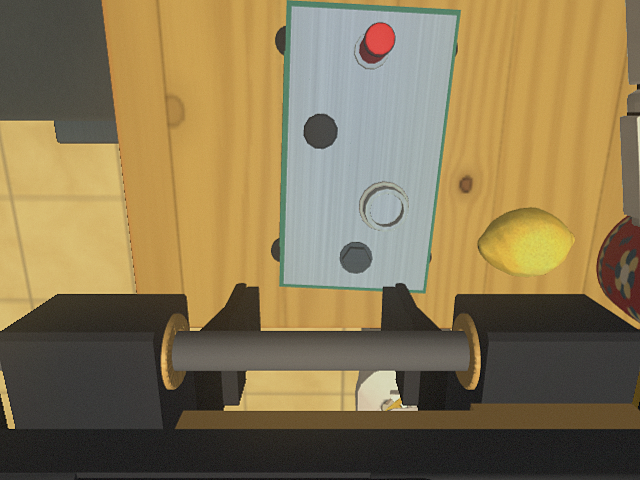

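The knob top at (320,131) and the pin top at (379,39) match their expected home positions. The plate is in line and the gripper is clear, so I'm handing in.

```bash
python3 -c "
from cell import env
print(env.sign_off())"
```

```text
the job is handed in; nothing more can be done
None
```

The drift pin is fully home in the end hole after about 20 N for a second, the bolt is fully home in the other hole, both are released with the arm clear, and the job was handed in at about 34 s; the hand-in returned no verdict.

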